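# Rack the primer cans from light to dark

### The arm

A 6-joint arm with a two-finger parallel gripper is mounted at the origin on the work surface. World frame = base frame: x ahead of the robot, y to its left, z up, the work surface at z = 0. Lengths are in mm, angles in rad, forces in N, time in s.
With the tool pointing down it reaches from about 375 to 925 mm from the base axis. Payload 5.7 kg.
Tool frame: the origin (TCP) lies at the very end of the fingers, on their centre line; the grasp point (between the pads) lies 19 mm behind it; z points along the fingers, y is the line along which they close (so a half turn about z gives the same grasp; the last joint's range is limited). The gripper opens to 88 mm and grips with 3 to 60 N. Pads are 20 mm wide; open, the fingers measure 115 mm over their backs; the gripper's body (75 mm by 178 mm) begins 61 mm behind the grasp point.
Start: joints at [-1.296, 0.359, 1.51, -0, 1.272, -0.115], TCP at [227.984, -554.964, 222.623] pointing down, gripper open.
Joint ranges: [-2.97, 2.97], [-1.01, 2.36], [0.21, 2.38], [-0.96, 4.11], [0.2, 2.71], [-2.98, 2.98]. Speed limits (rad/s): [2.39, 2.39, 3.14, 3.14, 3.14, 3.14].

### API

Orientations are given as a 3x3 rotation matrix whose columns are the frame's x, y, z axes.
In Python, from station import bot gives the robot as it stands.
- The arm moves only by the shell command python3 -m creep 'ROWS' [FORCE]. ROWS is a JSON object whose one key "steps" holds a list that holds one entry, the list of rows, each a list of 7 numbers: the turn, a rotation vector about the tool's x, y, z in degrees, then the shift along the tool's x, y, z in m, then the opening, from 0 (shut) to 1 (fully open). A call has exactly 8 rows; each row shifts and turns the commanded pose from where the row before left it, along the tool's axes as they then stand; what a row does not reach is not made up. A row lasts 1/10 s, in which the tool goes at most 50 mm and 8.59 degrees, less where a joint would pass 70% of its speed; a pose out of reach is approached as far as the arm can. A call is refused whole if a number of a shift passes 0.05 or a number of a turn 8.59, either way. A call with a gripper value outside its range is refused whole. The fingers move at their own pace and stop on an object; FORCE is the grip in N (left out, the last holds). Time passes only in rows, so rows that do not move let the fingers close, or fill a call up. It gives the time, the measured TCP pose, the force, the opening and the grip force at its end, in the units of the state.
- bot.state(): the state, without advancing time (a new reading comes with each control period).
- bot.snapshot(name): name is "scene" or "top" or "wrist"; returns a dict with "image" (400x640x3 uint8, red, green, blue), "fx", "fy", "cx", "cy" (pixels), "origin" and "attitude" of the camera in the world; the wrist camera has in their place "T_tool_cam" (4x4, takes a point from camera to tool coordinates, whose origin is the TCP and whose axes are the flange's). Camera axes: x right, y up, looking along -z (the intrinsics and any distortion apply to the point x, -y, -z); pixel columns grow to the right and rows downward; lengths in mm; the calibration is good to about 2 mm. The wrist camera is an equidistant fisheye: a pixel r from the principal point sees the ray r / f radians off the axis. A picture is of the moment at which its call begins: read the wrist's pose just before it. There is no depth.
- bot.job_done(): hands the job in; it is judged then, once.
The state is a dict: "time": time; "joint_pos": joint angles; "qvel": joint speeds; "joint_efforts": joint torques, N m; "tcp_pos": TCP position; "orientation": TCP orientation; "contact_force": force on the tool from outside, world axes, zero at the start; "moment": the same for the moment, N m; "gripper_width": opening from 0.0 (shut) to 1.0 (fully open); "grip_force": force on a finger pad.
Only numpy, scipy, OpenCV 4.12 (cv2) and the standard library are available. Lean on these libraries where they do the work, as an engineer would, in place of code of your own. Each camera call takes 0.05 s, during which the arm holds its last target. There are 200 camera calls.

### The job

Put the four loose spray cans away in the four empty bays of the can rack so that the row runs by cap shade away from the white can: light grey next to it, then medium grey, dark grey, and black last, beside the red can. Set each can down upright inside its bay rather than dropping it, knock none over, and leave the white and red cans where they stand.

Things in the scene. Friction and masses are not known exactly. Their poses are not given: they have to be found in the camera images.
- can_light: Upright aerosol can, a straight cylinder 52 mm in diameter, 145 mm tall over its cap, 0.11 to 0.25 kg; origin at the centre of its underside, z up the can. Cap and colour band light grey. Starts on the bench in front of the rack, in a loose row of five places shuffled among the four cans and a blue tape roll (76 mm wide, 24 mm high). Yaw is of no account.
- can_mid: Upright aerosol can, a straight cylinder 52 mm in diameter, 145 mm tall over its cap, 0.11 to 0.25 kg; origin at the centre of its underside, z up the can. Cap and colour band medium grey. Starts on the bench in front of the rack, in a loose row of five places shuffled among the four cans and a blue tape roll (76 mm wide, 24 mm high). Yaw is of no account.
- can_dark: Upright aerosol can, a straight cylinder 52 mm in diameter, 145 mm tall over its cap, 0.11 to 0.25 kg; origin at the centre of its underside, z up the can. Cap and colour band dark grey (charcoal). Starts on the bench in front of the rack, in a loose row of five places shuffled among the four cans and a blue tape roll (76 mm wide, 24 mm high). Yaw is of no account.
- can_black: Upright aerosol can, a straight cylinder 52 mm in diameter, 145 mm tall over its cap, 0.11 to 0.25 kg; origin at the centre of its underside, z up the can. Cap and colour band black. Starts on the bench in front of the rack, in a loose row of five places shuffled among the four cans and a blue tape roll (76 mm wide, 24 mm high). Yaw is of no account.
- can_white: Upright aerosol can, a straight cylinder 52 mm in diameter, 145 mm tall over its cap, 0.11 to 0.25 kg; origin at the centre of its underside, z up the can. White cap. Already stands in one of the two end bays of the rack (either end); marks the light end of the row. Stays there.
- can_red: Upright aerosol can, a straight cylinder 52 mm in diameter, 145 mm tall over its cap, 0.11 to 0.25 kg; origin at the centre of its underside, z up the can. Red-oxide (brownish red) cap. Already stands in the rack's other end bay. Stays there.
- bay_a: One of four alike empty bays between the white and red cans in the fixed cream steel rack (six bays, one straight row, 72 mm pitch; letters in no order). Body: its black rubber pad 60 x 60 x 3 mm, origin at the centre of its underside, 30 mm above the bench. A can stands centred on the pad, its underside 33 mm above the bench. x points to the rack's back (away from the robot), y along the row.
- bay_b: One of four alike empty bays between the white and red cans in the fixed cream steel rack (six bays, one straight row, 72 mm pitch; letters in no order). Body: its black rubber pad 60 x 60 x 3 mm, origin at the centre of its underside, 30 mm above the bench. Each bay is 68 mm clear between wire dividers along y and 76 mm clear from front lip to back wires along x, centred on the pad.
- bay_c: One of four alike empty bays between the white and red cans in the fixed cream steel rack (six bays, one straight row, 72 mm pitch; letters in no order). Body: its black rubber pad 60 x 60 x 3 mm, origin at the centre of its underside, 30 mm above the bench. Heights above the bench: divider wires 60 mm, front lip 45 mm, back wires 80 mm, end panels 68 mm.
- bay_d: One of four alike empty bays between the white and red cans in the fixed cream steel rack (six bays, one straight row, 72 mm pitch; letters in no order). Body: its black rubber pad 60 x 60 x 3 mm, origin at the centre of its underside, 30 mm above the bench. Racked cans reach 178 mm above the bench; the white and red cans stand 72 mm beyond the outermost of these pads.
Not all that is in view belongs to the job. What is shaped like the can_mid but orange is not meant.

How it is judged:
By the outcome, as a careful person would: the job done as asked, in the order asked, and still so for the second after the job is handed in, with the robot touching nothing.
It also fails if it takes over 115 s, if anything falls off the work surface, if the arm or the gripper's body presses on something with over 40 N, if the wrist force passes 120 N, or if a joint passes its speed limit or range.

## Working session

There is one attempt and no reset: what is moved stays moved. The work goes in short steps, Python scripts to look and compute and a shell command to move; the robot and the scene stay as the last step left them, time stands still between calls to the robot, and variables do not carry over. Pictures are saved under pics/ and viewed, at most 14 in all, crops included, and the job is handed in when it is done.

```bash
mkdir -p pics; ls
python3 - <<'E'
from station import bot
import cv2,pickle
print(bot.state())
d={}
for n in("scene","top"):
    s=bot.snapshot(n);d[n]=s;cv2.imwrite(f"pics/{n}0.png",s["image"][:,:,::-1])
    print({k:v for k,v in s.items() if k!="image"})
pickle.dump(d,open("s0.pkl","wb"))
E
```

```text
pics
{'time': 0.0, 'joint_pos': array([-1.29612063e+00,  3.59480345e-01,  1.51140842e+00, -4.72122783e-05,
        1.27248205e+00, -1.15088399e-01]), 'qvel': array([ 6.87629702e-05,  7.78446584e-04,  4.83248355e-04,  1.61212845e-03,
       -1.18751625e-04,  1.29340301e-05]), 'joint_efforts': array([-1.85406484e-04, -5.15366685e+01, -2.70722866e+01,  6.76329061e-02,
        3.49629647e-02, -1.45231356e-04]), 'tcp_pos': array([ 227.78138868, -554.35290672,  221.8334017 ]), 'orientation': array([[ 9.24993475e-01,  3.79982624e-01, -5.25735623e-04],
       [ 3.79982955e-01, -9.24991928e-01,  1.69926720e-03],
       [ 1.59390804e-04, -1.77158165e-03, -9.99998418e-01]]), 'contact_force': array([-0.34716023,  0.30220762, -0.33512001]), 'moment': array([ 0.0111171 , -0.00407389, -0.00364244]), 'grip_force': 0.0, 'gripper_width': 1.0003217935680369}
{'fx': 371.282049555203, 'fy': 371.282049555203, 'cx': 323.63857446517096, 'cy': 195.34931917368073, 'origin': array([ 827.10771407, -580.33357639,  637.39820335]), 'attitude': array([[ 0.8782455 , -0.32759599,  0.34837582],
       [ 0.47798515,  0.57901651, -0.66050744],
       [ 0.01466424,  0.74660615,  0.66510466]])}
{'fx': 363.4233115308835, 'fy': 363.4233115308835, 'cx': 312.75185156620364, 'cy': 202.55658150102178, 'origin': array([485.08682152,   9.54624695, 827.04762552]), 'attitude': array([[-0.02881709,  0.99863775, -0.04349976],
       [-0.99949225, -0.02819527,  0.01484144],
       [ 0.01359474,  0.04390536,  0.99894319]])}
```

View pics/scene0.png

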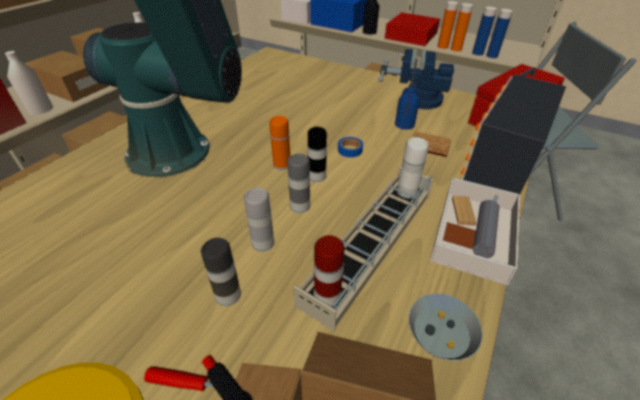

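View pics/top0.png

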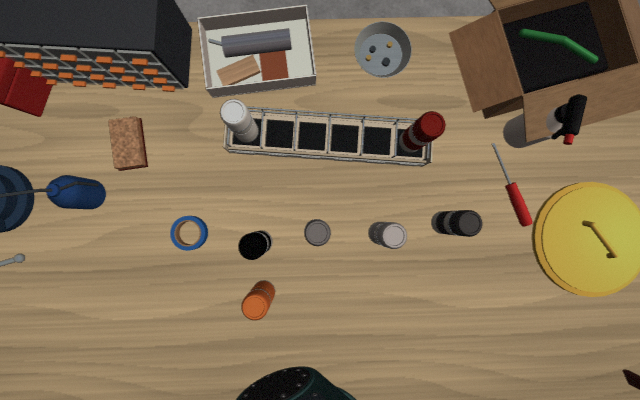

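Top view: white can (238,118) and red can (428,128) in the end bays, with four black pads between (280–378, 134–140). The loose row is tape (189,233), then cans at (255,245), (317,232), (392,236) and (460,223). The orange decoy is at (258,300). I'll enlarge a crop to confirm the shades and measure.

```bash
cat > h.py <<'E'
import numpy as np,cv2
def ray(s,u,v):
    d=np.array([(u-s["cx"])/s["fx"],-(v-s["cy"])/s["fy"],-1.]);return s["attitude"]@d
def onz(s,u,v,z):
    d=ray(s,u,v);o=s["origin"];return (o+d*(z-o[2])/d[2])
def proj(s,p):
    c=s["attitude"].T@(np.array(p)-s["origin"]);return np.array([s["cx"]+s["fx"]*c[0]/-c[2],s["cy"]-s["fy"]*c[1]/-c[2]])
E
python3 - <<'E'
import pickle,cv2,numpy as np
from h import *
d=pickle.load(open("s0.pkl","rb"));s=d["top"];im=s["image"]
a=cv2.resize(im[200:270,220:490],None,fx=2.9,fy=2.9,interpolation=2)
b=cv2.resize(im[90:172,215:450],(783,273),interpolation=2)
h=np.vstack([np.pad(a,((0,0),(0,800-a.shape[1]),(0,0))),np.pad(b,((0,0),(0,17),(0,0)))])
cv2.imwrite("pics/crop.png",h[:,:,::-1])
for u,v in[(255,245),(317,232),(392,236),(470,222),(455,222)]:print(u,v,im[v-2:v+3,u-2:u+3].reshape(-1,3).mean(0))
g=im.astype(int);sat=g.max(2)-g.min(2)
m=((sat<28)).astype(np.uint8);m[:200]=0;m[275:]=0
n,l,st,c=cv2.connectedComponentsWithStats(m)
for i in range(1,n):
    if st[i,4]>150:print(st[i],c[i])
# pads
m=((g.max(2)<50)).astype(np.uint8);m[:100]=0;m[175:]=0
n,l,st,c=cv2.connectedComponentsWithStats(m)
for i in range(1,n):
    if st[i,4]>150 and 200<c[i][0]<450:print("pad",st[i],c[i],onz(s,*c[i],33))
E
```

```text
255 245 [7.48 6.48 7.56]
317 232 [108.6  102.32  98.6 ]
392 236 [165.6  155.72 149.76]
470 222 [64.08 60.64 58.36]
455 222 [18.8  17.4  16.96]
[  0 200  34  33 554] [ 13.87906137 214.00722022]
[ 431  210   51   27 1120] [456.97678571 222.56428571]
[304 219  27  27 562] [316.86298932 232.1316726 ]
[369 222  38  27 827] [387.69649335 234.26360339]
[239 231  33  29 738] [254.72628726 244.39159892]
[  0 254  25  13 158] [ 13.07594937 259.69620253]
pad [412 116  25  27 251] [420.26294821 132.6812749 ] [ 667.79207437 -244.76441958   33.        ]
pad [233 119  28  27 198] [249.7020202  136.52525253] [668.90060511 132.20074786  33.        ]
pad [266 120  27  28 679] [279.1634757  133.48895434] [673.98202261  67.32753238  33.        ]
pad [299 122  27  28 674] [311.73442136 135.7388724 ] [667.13868275  -4.25844569  33.        ]
pad [331 125  27  28 672] [344.22172619 138.08779762] [660.06669088 -75.78935299  33.        ]
pad [363 127  28  28 679] [376.56701031 140.36671576] [ 653.14539617 -147.14627586   33.        ]
pad [397 128  26  29 399] [407.47117794 145.24310777] [ 640.50927194 -215.2076218    33.        ]
```

View pics/crop.png

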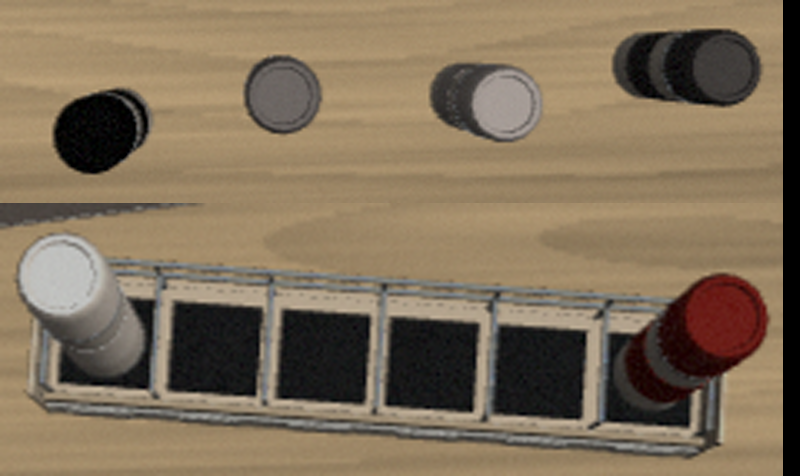

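The crop confirms the shades: black (253,246), medium grey (317,232), light grey (393,235), dark grey (468,223). The orange can is a decoy. From the white end the bays take light, mid, dark, black. Next I compute positions in the rack frame and check them against the scene camera.

```bash
cat >> h.py <<'E'
Y=np.array([20.8,214.5])/np.hypot(20.8,214.5);X=np.array([Y[1],-Y[0]])  # tool x along row (to white), tool y to back
def rf(p):return np.array([p[:2]@Y,p[:2]@X]).round(1)
E
python3 - <<'E'
import pickle,cv2,numpy as np
from h import *
d=pickle.load(open("s0.pkl","rb"));s=d["top"];sc=d["scene"];im=sc["image"].copy()
for n,u,v,z in[("black",252.3,246,145),("mid",317,232,145),("light",393,235,145),("dark",467.7,223,145),("orange",255.5,306,145),("bl",279.2,133.5,33),("bm",311.7,135.7,33),("bd",344.2,138.1,33),("bb",376.6,140.4,33)]:
    p=onz(s,u,v,z);q=proj(sc,p);print(n,p.round(1),"rack frame (along,back)",rf(p),q.round(1))
    cv2.circle(im,tuple(int(round(a*8)) for a in q),16,(255,0,255),-1,16,3)
    if z>100:
        c=sc["attitude"].T@(p-sc["origin"])
        P=[proj(sc,p+[26*np.cos(t),26*np.sin(t),0]) for t in np.linspace(0,6.28,40)]
        cv2.polylines(im,[np.round(np.array(P)*8).astype(int)],True,(255,0,255),1,16,3)
cv2.imwrite("pics/chk.png",cv2.resize(im[100:310,190:440],None,fx=2.8,fy=2.8)[:,:,::-1])
from station import bot
st=bot.state();print(rf(st["tcp_pos"]),np.degrees(np.arctan2(*Y[::-1])))
E
```

```text
black [436.9 114.4 145. ] rack frame (along,back) [156.1 423.8] [316.5 129.9]
mid [459.4  -6.9 145. ] rack frame (along,back) [ 37.4 457.9] [298.7 157.6]
light [ 449.6 -149.4  145. ] rack frame (along,back) [-105.3  461.9] [257.3 192.6]
dark [ 468.  -291.5  145. ] rack frame (along,back) [-244.9  493.9] [217.1 243.1]
orange [326.1 110.9 145. ] rack frame (along,back) [141.9 313.9] [278.4 119.2]
bl [674.   67.2  33. ] rack frame (along,back) [132.  664.3] [393.5 206.3]
bm [667.2  -4.2  33. ] rack frame (along,back) [ 60.2 664.5] [379.5 224.3]
bd [660.  -75.7  33. ] rack frame (along,back) [-11.7 664.3] [363.7 244.2]
bb [ 653.1 -147.2   33. ] rack frame (along,back) [-83.5 664.2] [346.1 266.5]
[-529.8  280.3] 84.4613624672095
```

View pics/chk.png

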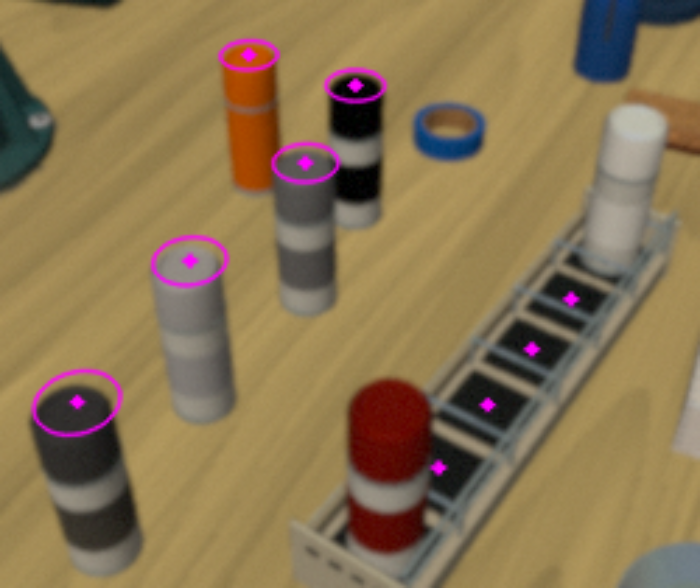

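The projected rings land on the caps to within about 3 mm, which is well inside the grasp and bay clearances. In the scene view the dark can's ring sits about 2 px high. I'll start with dark and turn the tool to the rack axes first.

```bash
python3 -m creep '{"steps":[[[0,0,-7.77,0,0,0,1],[0,0,-7.77,0,0,0,1],[0,0,-7.77,0,0,0,1],[0,0,-7.77,0,0,0,1],[0,0,-7.77,0,0,0,1],[0,0,-7.77,0,0,0,1],[0,0,-7.77,0,0,0,1],[0,0,-7.77,0,0,0,1]]]}' 30
cat > w.py <<'E'
from station import bot
from h import *
s=bot.state();R=s["orientation"]
print("t",s["time"],"rack",rf(s["tcp_pos"]),"z",s["tcp_pos"][2].round(1),"yaw",np.degrees(np.arctan2(R[1,0],R[0,0])).round(2),"tilt",R[:2,2].round(4),"w",round(s["gripper_width"]*88,1),"grip",round(s["grip_force"],1),"F",s["contact_force"].round(1))
E
python3 w.py
```

```text
time: 0.9
tcp_pos: [227.9, -554.6, 222.2]
orientation: [[0.09, 0.996, -0.0], [0.996, -0.09, 0.001], [0.001, -0.0, -1.0]]
contact_force: [0.1, 0.7, -0.3]
gripper_width: 0.998
grip_force: 0.0
t 0.9 rack [-530.   280.3] z 222.2 yaw 84.81 tilt [-0.0003  0.0011] w 87.8 grip 0.0 F [ 0.1  0.7 -0.3]
```

```bash
python3 -m creep '{"steps":[[[0,0,0,0.041,0.031,0,1],[0,0,0,0.041,0.031,0,1],[0,0,0,0.041,0.031,0,1],[0,0,0,0.041,0.031,0,1],[0,0,0,0.041,0.031,0,1],[0,0,0,0.041,0.031,0,1],[0,0,0,0.039,0.028,0,1],[0,0,0,0,0,0,1]]]}' >/dev/null; python3 w.py
```

```text
t 1.7 rack [-247.   491.7] z 222.4 yaw 84.81 tilt [0.0009 0.0024] w 87.9 grip 0.0 F [0.6 0.5 0.6]
```

```bash
python3 -m creep '{"steps":[[[0,0,0,0.002,0.002,0.02,1],[0,0,0,0,0,0.025,1],[0,0,0,0,0,0.025,1],[0,0,0,0,0,0.025,1],[0,0,0,0,0,0.02,1],[0,0,0,0,0,0.012,1],[0,0,0,0,0,0,1],[0,0,0,0,0,0,1]]]}' >/dev/null; python3 w.py;  python3 -m creep '{"steps":[[[0,0,0,0,0,0,0.6],[0,0,0,0,0,0,0.5],[0,0,0,0,0,0,0.4],[0,0,0,0,0,0,0.4],[0,0,0,0,0,0,0.4],[0,0,0,0,0,0,0.4],[0,0,0,0,0,0,0.4],[0,0,0,0,0,0,0.4]]]}' 25 >/dev/null; python3 w.py
```

```text
t 2.5 rack [-250.4  491.3] z 96.0 yaw 84.48 tilt [ 0.0001 -0.0001] w 88.2 grip 0.0 F [0.9 0.3 0.6]
t 3.3 rack [-250.1  491.6] z 95.9 yaw 84.49 tilt [ 0.0007 -0.0003] w 52.1 grip 25.0 F [-0.1  0.5  3.9]
```

```bash
python3 -m creep '{"steps":[[[0,0,0,0,0,-0.01,0.4],[0,0,0,0,0,-0.03,0.4],[0,0,0,0,0,-0.04,0.4],[0,0,0,0,0,-0.04,0.4],[0,0,0,0,0,-0.04,0.4],[0,0,0,0,0,-0.03,0.4],[0,0,0,0,0,-0.015,0.4],[0,0,0,0,0,0,0.4]]]}' >/dev/null; python3 w.py
python3 - <<'E'
from station import bot
import cv2
s=bot.snapshot("wrist");cv2.imwrite("pics/w1.png",s["image"][:,:,::-1]);print({k:v for k,v in s.items() if k!="image"})
E
for i in 1 2 3; do python3 w.py; done
```

```text
t 4.1 rack [-250.6  492.1] z 303.4 yaw 84.49 tilt [ 0.0033 -0.0028] w 52.0 grip 25.0 F [ 0.1 -1.4 -2.6]
{'fx': 309.70691628693146, 'fy': 309.70691628693146, 'cx': 313.8723009698499, 'cy': 197.5425419531022, 'T_tool_cam': array([[-2.46056000e-04,  9.67281908e-01,  2.53703864e-01,
         6.97720361e+01],
       [ 9.99999864e-01,  1.21302891e-04,  5.07370571e-04,
         1.97263504e-01],
       [ 4.59995362e-04,  2.53703954e-01, -9.67281806e-01,
        -1.62313148e+02],
       [ 0.00000000e+00,  0.00000000e+00,  0.00000000e+00,
         1.00000000e+00]])}
t 4.15 rack [-250.   491.2] z 301.4 yaw 84.49 tilt [ 0.0009 -0.0008] w 51.8 grip 25.0 F [-0.3  0.2 -2.7]
t 4.15 rack [-250.   491.2] z 301.4 yaw 84.49 tilt [ 0.0009 -0.0008] w 51.8 grip 25.0 F [-0.3  0.2 -2.7]
t 4.15 rack [-250.   491.2] z 301.4 yaw 84.49 tilt [ 0.0009 -0.0008] w 51.8 grip 25.0 F [-0.3  0.2 -2.7]
```

View pics/w1.png

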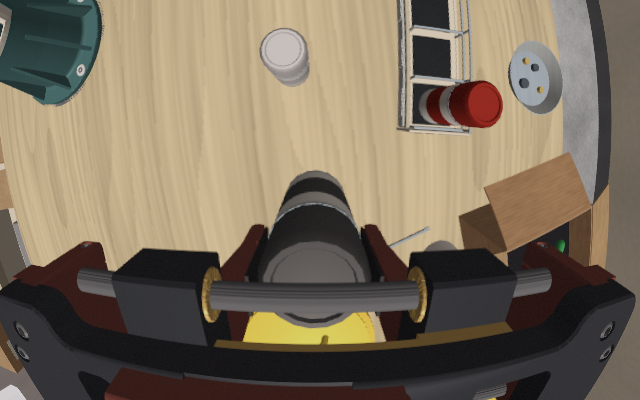

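The wrist view shows the dark can held, its bottom front edge at (315,172), with the light can at (286,50) and the red can at (475,105). From this I measure the can's offset in the hand, plus the light can and the bay pads relative to the tool.

```bash
cat >> h.py <<'E'
import pickle
def wray(s,u,v):
    a=(u-s["cx"])/s["fx"];b=(v-s["cy"])/s["fy"];r=np.hypot(a,b)+1e-12
    d=np.array([np.sin(r)*a/r,-np.sin(r)*b/r,-np.cos(r)]);T=s["T_tool_cam"];return T[:3,:3]@d,T[:3,3]
def wtool(s,u,v,z):   # point in tool coordinates on plane z_tool=z
    d,o=wray(s,u,v);return o+d*(z-o[2])/d[2]
E
python3 - <<'E'
from station import bot
from h import *
st=bot.state();R=st["orientation"];p=st["tcp_pos"]
s=bot.snapshot("wrist");pickle.dump((st,s),open("w1.pkl","wb"))
print("bottom edge tool",wtool(s,315,172,96))
im=s["image"].astype(int)
print(im[165:182,315].sum(1))
def W(u,v,z):
    q=wtool(s,u,v,p[2]-z);return p+R@q
print("light",rf(W(284.5,48,145)))
m=(im.max(2)<50).astype(np.uint8);m[100:]=0;m[:,:400]=0;m[:,475:]=0
n,l,t,c=cv2.connectedComponentsWithStats(m)
for i in range(1,n):
    if t[i,4]>150:print("pad",t[i],rf(W(*c[i],33)))
E
```

```text
bottom edge tool [24.3579709   1.02053671 96.        ]
[536 534 532 533 495 382 270 295 309 301 303 298 171 109 101  96  91]
light [-106.5  461.5]
pad [413   0  38  30 975] [-14.7 663.5]
pad [ 414   36   38   42 1396] [-84.  662.3]
pad [415  84  30  16 218] [-134.3  647.9]
```

```bash
python3 -m creep '{"steps":[[[0,0,0,0.02,0.015,0,0.4],[0,0,0,0.036,0.026,0,0.4],[0,0,0,0.042,0.03,0,0.4],[0,0,0,0.042,0.03,0,0.4],[0,0,0,0.042,0.03,0,0.4],[0,0,0,0.036,0.026,0,0.4],[0,0,0,0.02,0.015,0,0.4],[0,0,0,0,0,0,0.4]]]}' >/dev/null; python3 w.py; python3 -m creep '{"steps":[[[0,0,0,0,0,0.01,0.4],[0,0,0,0,0,0,0.4],[0,0,0,0,0,0,0.4],[0,0,0,0,0,0,0.4],[0,0,0,0,0,0,0.4],[0,0,0,0,0,0,0.4],[0,0,0,0,0,0,0.4],[0,0,0,0,0,0,0.4]]]}' >/dev/null; python3 w.py
```

```text
t 5.0 rack [-12.3 660.8] z 297.6 yaw 84.71 tilt [-0.0035  0.0022] w 51.9 grip 25.0 F [-1.3 -0.5 -2.2]
t 5.8 rack [-15.9 660.4] z 290.8 yaw 84.49 tilt [0.0003 0.    ] w 51.9 grip 25.0 F [-0.3  0.9 -1.6]
```

```bash
python3 -m creep '{"steps":[[[0,0,0,0.003,0.003,0.02,0.4],[0,0,0,0,0,0.025,0.4],[0,0,0,0,0,0.025,0.4],[0,0,0,0,0,0.02,0.4],[0,0,0,0,0,0.01,0.4],[0,0,0,0,0,0,0.4],[0,0,0,0,0,0,0.4],[0,0,0,0,0,0,0.4]]]}' >/dev/null; python3 w.py
python3 - <<'E'
from station import bot
from h import *
st=bot.state();R=st["orientation"];p=st["tcp_pos"]
s=bot.snapshot("wrist");cv2.imwrite("pics/w2.png",s["image"][:,:,::-1])
s=bot.snapshot("scene");cv2.imwrite("pics/s2.png",s["image"][:,:,::-1])
E
```

```text
t 6.6 rack [-12.9 664.4] z 192.2 yaw 84.49 tilt [ 0.0025 -0.0005] w 51.9 grip 25.0 F [ 0.8 -0.9 -1.9]
```

View pics/w2.png

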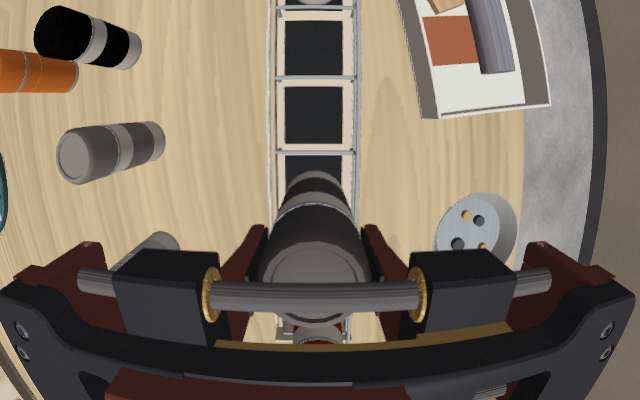

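The wrist view shows the dark can above its bay, the divider at v≈152, the next pads at (313,115) and (313,47), and the can lined up across the rack. I'll check the pads numerically.

Run:
```python
from station import bot
from h import *
st=bot.state();R=st["orientation"];p=st["tcp_pos"];s=bot.snapshot("wrist");im=s["image"].astype(int)
m=(im.max(2)<62).astype(np.uint8);m[150:]=0;m[:,:270]=0;m[:,360:]=0
n,l,t,c=cv2.connectedComponentsWithStats(m)
for i in range(1,n):
    if t[i,4]>500:q=wtool(s,*c[i],p[2]-33);print("pad",t[i],"tool",q.round(1),rf(p+R@q))
```

```text
pad [ 285   21   58   54 3048] tool [144.3  -0.3 159. ] [131.4 664.1]
pad [ 285   87   58   56 3151] tool [ 73.6  -0.4 159. ] [ 60.7 664. ]
```

```bash
python3 -m creep '{"steps":[[[0,0,0,0.001,0,0.01,0.4],[0,0,0,0,0,0.015,0.4],[0,0,0,0,0,0.015,0.4],[0,0,0,0,0,0.01,0.4],[0,0,0,0,0,0.006,0.4],[0,0,0,0,0,0.003,0.4],[0,0,0,0,0,0,0.4],[0,0,0,0,0,0,0.4]]]}' >/dev/null; python3 w.py; python3 -m creep '{"steps":[[[0,0,0,0,0,0.001,0.4],[0,0,0,0,0,0.001,0.4],[0,0,0,0,0,0.001,0.4],[0,0,0,0,0,0,0.4],[0,0,0,0,0,0,0.4],[0,0,0,0,0,0,0.4],[0,0,0,0,0,0,0.4],[0,0,0,0,0,0,0.4]]]}' >/dev/null; python3 w.py
```

```text
t 7.55 rack [-11.8 663.7] z 132.1 yaw 84.49 tilt [ 0.0008 -0.0001] w 51.9 grip 25.0 F [ 1.2  0.5 -2.2]
t 8.35 rack [-11.8 663.6] z 129.0 yaw 84.49 tilt [ 0.0006 -0.    ] w 51.7 grip 25.0 F [-0.3  0.1  3.2]
```

Contact: Fz went from -2 to +3 N. Releasing and lifting.

```bash
python3 -m creep '{"steps":[[[0,0,0,0,0,0,0.7],[0,0,0,0,0,0,0.8],[0,0,0,0,0,0,0.9],[0,0,0,0,0,0,1],[0,0,0,0,0,0,1],[0,0,0,0,0,0,1],[0,0,0,0,0,0,1],[0,0,0,0,0,-0.005,1]]]}' >/dev/null; python3 w.py; python3 -m creep '{"steps":[[[0,0,0,0,0,-0.02,1],[0,0,0,0,0,-0.03,1],[0,0,0,0,0,-0.03,1],[0,0,0,0,0,-0.02,1],[0,0,0,-0.02,-0.05,0,1],[0,0,0,-0.035,-0.05,0,1],[0,0,0,-0.035,-0.05,0,1],[0,0,0,0,-0.05,0,1]]]}' >/dev/null; python3 w.py
```

```text
t 9.15 rack [-11.7 662.7] z 133.1 yaw 84.49 tilt [-0.0015  0.0004] w 88.2 grip 0.0 F [-0.3 -0.1  0.3]
t 9.95 rack [-90.5 484.8] z 234.3 yaw 84.4 tilt [ 0.002  -0.0022] w 87.8 grip 0.0 F [-1.1 -0.4  1.2]
```

```bash
python3 -m creep '{"steps":[[[0,0,0,-0.003,0,0.02,1],[0,0,0,0,0,0.02,1],[0,0,0,0,0,0,1],[0,0,0,0,0,0,1],[0,0,0,0,0,0,1],[0,0,0,0,0,0,1],[0,0,0,0,0,0,1],[0,0,0,0,0,0,1]]]}' >/dev/null; python3 w.py
python3 - <<'E'
from station import bot
import cv2
for n in("wrist","top"):cv2.imwrite(f"pics/{n}3.png",bot.snapshot(n)["image"][:,:,::-1])
E
```

```text
t 10.75 rack [-90.8 485.3] z 194.0 yaw 84.51 tilt [ 0.0004 -0.0001] w 88.4 grip 0.0 F [-0.4 -0.2  0.1]
```

View pics/wrist3.png

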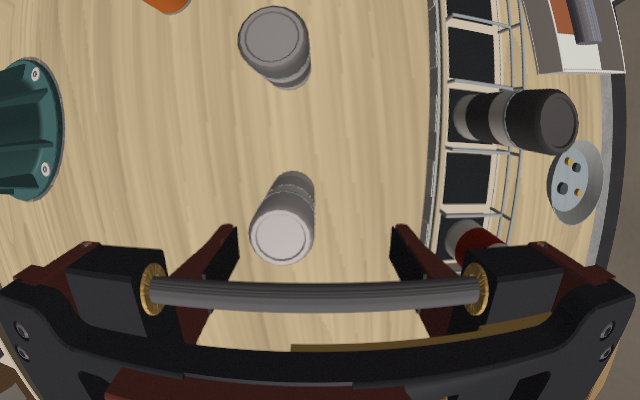

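The wrist view shows dark upright in its bay (cap 548,120), one pad left between it and red. The light can's cap is at (281,233), and mid's cap at (273,38).

Run:
```python
from station import bot
from h import *
st=bot.state();R=st["orientation"];p=st["tcp_pos"];s=bot.snapshot("wrist")
for u,v in[(281.5,232.5),(273,38)]:
    q=wtool(s,u,v,p[2]-145);print(q.round(1),rf(p+R@q))
```

```text
[-12.1 -23.6  48.8] [-102.9  461.5]
[126.3 -27.6  48.8] [ 35.5 457.4]
```

```bash
python3 -m creep '{"steps":[[[0,0,0,-0.007,-0.012,0,1],[0,0,0,-0.007,-0.012,0,1],[0,0,0,0,0,0.02,1],[0,0,0,0,0,0.025,1],[0,0,0,0,0,0.025,1],[0,0,0,0,0,0.018,1],[0,0,0,0,0,0.01,1],[0,0,0,0,0,0,1]]]}' >/dev/null; python3 w.py;  python3 -m creep '{"steps":[[[0,0,0,0,0,0,0.7],[0,0,0,0,0,0,0.5],[0,0,0,0,0,0,0.4],[0,0,0,0,0,0,0.4],[0,0,0,0,0,0,0.4],[0,0,0,0,0,0,0.4],[0,0,0,0,0,0,0.4],[0,0,0,0,0,0,0.4]]]}' 25 >/dev/null; python3 w.py
```

```text
t 11.7 rack [-104.8  459.3] z 94.7 yaw 84.46 tilt [-0.0026  0.0013] w 88.0 grip 0.0 F [-0.7  0.1 -1. ]
t 12.5 rack [-104.9  461.3] z 96.0 yaw 84.5 tilt [ 0.0005 -0.0002] w 51.4 grip 25.0 F [-0.7  0.   4.8]
```

```bash
python3 -m creep '{"steps":[[[0,0,0,0,0,-0.01,0.4],[0,0,0,0,0,-0.03,0.4],[0,0,0,0,0,-0.04,0.4],[0,0,0,0,0,-0.04,0.4],[0,0,0,0,0,-0.04,0.4],[0,0,0,0,0,-0.03,0.4],[0,0,0,0,0,-0.015,0.4],[0,0,0,0,0,0,0.4]]]}' >/dev/null; python3 w.py;  python3 -m creep '{"steps":[[[0,0,0,0.018,0.016,0,0.4],[0,0,0,0.034,0.029,0,0.4],[0,0,0,0.036,0.031,0,0.4],[0,0,0,0.036,0.031,0,0.4],[0,0,0,0.036,0.031,0,0.4],[0,0,0,0.034,0.029,0,0.4],[0,0,0,0.022,0.019,0,0.4],[0,0,0,0.012,0.01,0,0.4]]]}' >/dev/null; python3 w.py;  python3 -m creep '{"steps":[[[0,0,0,0.008,0.006,0,0.4],[0,0,0,0,0,0.02,0.4],[0,0,0,0,0,0.03,0.4],[0,0,0,0,0,0.02,0.4],[0,0,0,0,0,0,0.4],[0,0,0,0,0,0,0.4],[0,0,0,0,0,0,0.4],[0,0,0,0,0,0,0.4]]]}' >/dev/null; python3 w.py
```

```text
t 13.3 rack [-105.2  462.2] z 303.3 yaw 84.5 tilt [ 0.0044 -0.002 ] w 51.9 grip 25.0 F [-0.9  0.1 -1.6]
t 14.1 rack [125.4 657.2] z 298.2 yaw 84.6 tilt [-0.0031  0.0006] w 51.8 grip 25.0 F [-0.5  0.3 -1.3]
t 14.9 rack [131.1 663.7] z 232.4 yaw 84.48 tilt [0.0027 0.0001] w 51.8 grip 25.0 F [-0.3 -0.7 -1.2]
```

```bash
python3 -m creep '{"steps":[[[0,0,0,0,0,0.015,0.4],[0,0,0,0,0,0.02,0.4],[0,0,0,0,0,0.02,0.4],[0,0,0,0,0,0.02,0.4],[0,0,0,0,0,0.015,0.4],[0,0,0,0,0,0.008,0.4],[0,0,0,0,0,0,0.4],[0,0,0,0,0,0,0.4]]]}' >/dev/null; python3 w.py; python3 -m creep '{"steps":[[[0,0,0,0,0,0.001,0.4],[0,0,0,0,0,0.001,0.4],[0,0,0,0,0,0.001,0.4],[0,0,0,0,0,0,0.4],[0,0,0,0,0,0,0.4],[0,0,0,0,0,0,0.4],[0,0,0,0,0,0,0.4],[0,0,0,0,0,0,0.4]]]}' >/dev/null; python3 w.py
```

```text
t 15.7 rack [131.4 663.4] z 133.2 yaw 84.49 tilt [0.0009 0.0001] w 52.1 grip 25.0 F [-0.2  0.4 -2.1]
t 16.5 rack [131.3 662.9] z 129.7 yaw 84.5 tilt [-0.      0.0001] w 52.0 grip 25.0 F [ 0.5  0.3 -2.1]
```

Not in contact yet, so a little further down.

```bash
python3 -m creep '{"steps":[[[0,0,0,0,0,0.0008,0.4],[0,0,0,0,0,0,0.4],[0,0,0,0,0,0,0.4],[0,0,0,0,0,0,0.4],[0,0,0,0,0,0,0.4],[0,0,0,0,0,0,0.4],[0,0,0,0,0,0,0.4],[0,0,0,0,0,0,0.4]]]}' >/dev/null; python3 w.py
```

```text
t 17.3 rack [131.3 663. ] z 129.1 yaw 84.49 tilt [0.0003 0.0001] w 51.8 grip 25.0 F [ 0.2 -0.1  1.7]
```

```bash
python3 -m creep '{"steps":[[[0,0,0,0,0,0,0.7],[0,0,0,0,0,0,0.8],[0,0,0,0,0,0,0.9],[0,0,0,0,0,0,1],[0,0,0,0,0,0,1],[0,0,0,0,0,0,1],[0,0,0,0,0,-0.005,1],[0,0,0,0,0,-0.02,1]]]}' >/dev/null; python3 w.py; python3 -m creep '{"steps":[[[0,0,0,0,0,-0.02,1],[0,0,0,0,0,-0.03,1],[0,0,0,0,0,-0.025,1],[0,0,0,-0.012,-0.026,0,1],[0,0,0,-0.016,-0.034,0,1],[0,0,0,-0.016,-0.034,0,1],[0,0,0,-0.016,-0.034,0,1],[0,0,0,-0.016,-0.034,0,1]]]}' >/dev/null; python3 -m creep '{"steps":[[[0,0,0,-0.012,-0.026,0,1],[0,0,0,-0.007,-0.015,0,1],[0,0,0,0,0,0.02,1],[0,0,0,0,0,0.015,1],[0,0,0,0,0,0,1],[0,0,0,0,0,0,1],[0,0,0,0,0,0,1],[0,0,0,0,0,0,1]]]}' >/dev/null; python3 w.py
```

```text
t 18.1 rack [131.1 661.1] z 152.2 yaw 84.49 tilt [-0.0045  0.0001] w 87.9 grip 0.0 F [-0.  -0.2 -0.5]
t 19.7 rack [ 36.2 460.8] z 194.6 yaw 84.5 tilt [ 0.0015 -0.0001] w 88.1 grip 0.0 F [-0.3  0.1  0.3]
```

```bash
python3 -m creep '{"steps":[[[0,0,0,0,-0.003,0,1],[0,0,0,0,0,0.01,1],[0,0,0,0,0,0.02,1],[0,0,0,0,0,0.025,1],[0,0,0,0,0,0.025,1],[0,0,0,0,0,0.013,1],[0,0,0,0,0,0.005,1],[0,0,0,0,0,0,1]]]}' >/dev/null; python3 w.py;  python3 -m creep '{"steps":[[[0,0,0,0,0,0,0.7],[0,0,0,0,0,0,0.5],[0,0,0,0,0,0,0.4],[0,0,0,0,0,0,0.4],[0,0,0,0,0,0,0.4],[0,0,0,0,0,0,0.4],[0,0,0,0,0,0,0.4],[0,0,0,0,0,0,0.4]]]}' 25 >/dev/null; python3 w.py
python3 -m creep '{"steps":[[[0,0,0,0,0,-0.01,0.4],[0,0,0,0,0,-0.03,0.4],[0,0,0,0,0,-0.04,0.4],[0,0,0,0,0,-0.04,0.4],[0,0,0,0,0,-0.04,0.4],[0,0,0,0,0,-0.03,0.4],[0,0,0,0,0,-0.015,0.4],[0,0,0,0,0,0,0.4]]]}' >/dev/null; python3 w.py
```

```text
t 20.5 rack [ 36.2 456.3] z 95.1 yaw 84.49 tilt [-0.0018  0.0004] w 88.0 grip 0.0 F [0.1 0.1 0.2]
t 21.3 rack [ 36.2 457.1] z 96.1 yaw 84.5 tilt [0.0004 0.    ] w 51.8 grip 25.0 F [-0.1  0.6  5.2]
t 22.1 rack [ 36.1 458.2] z 303.5 yaw 84.5 tilt [ 0.0049 -0.0007] w 51.9 grip 25.0 F [ 0.8 -0.1 -2.9]
```

```bash
python3 -m creep '{"steps":[[[0,0,0,0.003,0.018,0,0.4],[0,0,0,0.003,0.03,0,0.4],[0,0,0,0.003,0.032,0,0.4],[0,0,0,0.003,0.032,0,0.4],[0,0,0,0.003,0.032,0,0.4],[0,0,0,0.003,0.03,0,0.4],[0,0,0,0.003,0.02,0,0.4],[0,0,0,0.003,0.013,0,0.4]]]}' >/dev/null; python3 -m creep '{"steps":[[[0,0,0,0,0,0,0.4],[0,0,0,0,0,0.02,0.4],[0,0,0,0,0,0.03,0.4],[0,0,0,0,0,0.02,0.4],[0,0,0,0,0,0,0.4],[0,0,0,0,0,0,0.4],[0,0,0,0,0,0,0.4],[0,0,0,0,0,0,0.4]]]}' >/dev/null; python3 w.py
python3 - <<'E'
from station import bot
from h import *
st=bot.state();R=st["orientation"];p=st["tcp_pos"]
s=bot.snapshot("wrist");cv2.imwrite("pics/w4.png",s["image"][:,:,::-1])
g=s["image"][160:185,315].astype(int).sum(1);print(g)
E
```

```text
t 23.7 rack [ 60.2 664.7] z 232.5 yaw 84.49 tilt [ 0.0025 -0.0002] w 52.0 grip 25.0 F [ 0.2 -0.1 -0.9]
[110 108 108 112 109 111 108 115 117 188 265 289 293 299 297 282 217 176
 165 169 169 165 163 168 164]
```

View pics/w4.png

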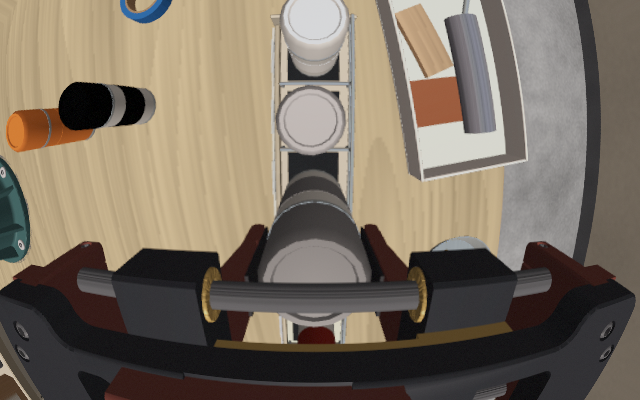

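The wrist view shows light upright in the bay next to white (cap 311,120) and mid hanging centred over its own bay, bottom edge at v≈169. Setting mid down.

```bash
python3 -m creep '{"steps":[[[0,0,0,0,0,0.015,0.4],[0,0,0,0,0,0.02,0.4],[0,0,0,0,0,0.02,0.4],[0,0,0,0,0,0.02,0.4],[0,0,0,0,0,0.015,0.4],[0,0,0,0,0,0.008,0.4],[0,0,0,0,0,0.002,0.4],[0,0,0,0,0,0,0.4]]]}' >/dev/null; python3 -m creep '{"steps":[[[0,0,0,0,0,0.001,0.4],[0,0,0,0,0,0.001,0.4],[0,0,0,0,0,0,0.4],[0,0,0,0,0,0,0.4],[0,0,0,0,0,0,0.4],[0,0,0,0,0,0,0.4],[0,0,0,0,0,0,0.4],[0,0,0,0,0,0,0.4]]]}' >/dev/null; python3 w.py
```

```text
t 25.35 rack [ 60.3 664.1] z 129.2 yaw 84.49 tilt [0.0005 0.0001] w 52.0 grip 25.0 F [0.1 0.1 2.1]
```

```bash
python3 -m creep '{"steps":[[[0,0,0,0,0,0,0.7],[0,0,0,0,0,0,0.8],[0,0,0,0,0,0,0.9],[0,0,0,0,0,0,1],[0,0,0,0,0,0,1],[0,0,0,0,0,0,1],[0,0,0,0,0,-0.005,1],[0,0,0,0,0,-0.02,1]]]}' >/dev/null; python3 w.py; python3 -m creep '{"steps":[[[0,0,0,0,0,-0.02,1],[0,0,0,0,0,-0.03,1],[0,0,0,0,0,-0.025,1],[0,0,0,0.01,-0.026,0,1],[0,0,0,0.013,-0.034,0,1],[0,0,0,0.013,-0.034,0,1],[0,0,0,0.013,-0.034,0,1],[0,0,0,0.013,-0.034,0,1]]]}' >/dev/null; python3 -m creep '{"steps":[[[0,0,0,0.013,-0.034,0,1],[0,0,0,0.011,-0.024,0,1],[0,0,0,0.007,-0.014,0,1],[0,0,0,0.003,-0.006,0,1],[0,0,0,0,0,0.01,1],[0,0,0,0,0,0,1],[0,0,0,0,0,0,1],[0,0,0,0,0,0,1]]]}' >/dev/null; python3 w.py
python3 - <<'E'
from station import bot
from h import *
st=bot.state();s=bot.snapshot("wrist");pickle.dump((st,s),open("w5.pkl","wb"));cv2.imwrite("pics/w5.png",s["image"][:,:,::-1])
E
```

```text
t 26.15 rack [ 60.3 662.2] z 152.2 yaw 84.49 tilt [-0.0045  0.0006] w 87.7 grip 0.0 F [-0.4 -0.5 -0.2]
t 27.75 rack [155.8 424.7] z 218.7 yaw 84.45 tilt [-0.0002 -0.    ] w 88.1 grip 0.0 F [0.3 0.7 0.6]
```

View pics/w5.png

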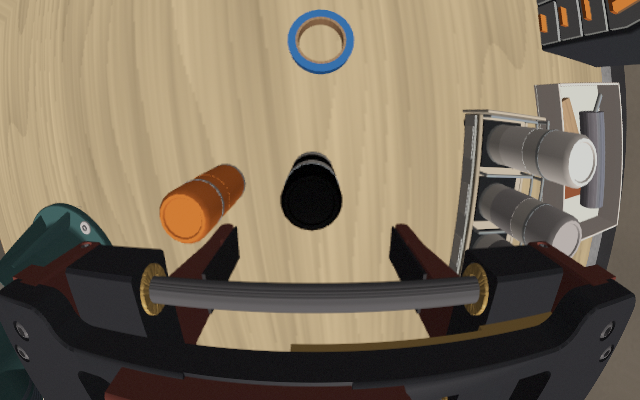

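The wrist view shows the black cap at (311,200), tape at (321,41), and the orange can well to the left at (187,217).

Run:
```python
from h import *
st,s=pickle.load(open("w5.pkl","rb"));p=st["tcp_pos"];R=st["orientation"]
for u,v in[(311.5,199.5),(187,217)]:
    q=wtool(s,u,v,p[2]-145);print(q.round(1),rf(p+R@q))
```

```text
[ 6.3 -1.8 73.7] [162.1 422.9]
[  -9.2 -107.9   73.7] [146.6 316.8]
```

```bash
python3 -m creep '{"steps":[[[0,0,0,0.003,-0.001,0.015,1],[0,0,0,0,0,0.02,1],[0,0,0,0,0,0.025,1],[0,0,0,0,0,0.025,1],[0,0,0,0,0,0.02,1],[0,0,0,0,0,0.012,1],[0,0,0,0,0,0.005,1],[0,0,0,0,0,0,1]]]}' >/dev/null; python3 w.py;  python3 -m creep '{"steps":[[[0,0,0,0,0,0,0.7],[0,0,0,0,0,0,0.5],[0,0,0,0,0,0,0.4],[0,0,0,0,0,0,0.4],[0,0,0,0,0,0,0.4],[0,0,0,0,0,0,0.4],[0,0,0,0,0,0,0.4],[0,0,0,0,0,0,0.4]]]}' 25 >/dev/null; python3 w.py
python3 -m creep '{"steps":[[[0,0,0,0,0,-0.01,0.4],[0,0,0,0,0,-0.03,0.4],[0,0,0,0,0,-0.04,0.4],[0,0,0,0,0,-0.04,0.4],[0,0,0,0,0,-0.04,0.4],[0,0,0,0,0,-0.03,0.4],[0,0,0,0,0,-0.015,0.4],[0,0,0,0,0,0,0.4]]]}' >/dev/null; python3 w.py
python3 - <<'E'
from station import bot
from h import *
s=bot.snapshot("wrist");cv2.imwrite("pics/w6.png",s["image"][:,:,::-1])
print(s["image"][155:190,315].astype(int).sum(1))
for v in(164,167,170,173):print(v,wtool(s,315,v,96)[0]-26)
E
```

```text
t 28.6 rack [159.  422.9] z 96.5 yaw 84.48 tilt [-0.0011 -0.0001] w 87.9 grip 0.0 F [0.8 0.2 0.5]
t 29.4 rack [159.2 423. ] z 97.1 yaw 84.5 tilt [0.0003 0.0002] w 51.5 grip 25.0 F [-1.6  0.9  5.6]
t 30.2 rack [159.4 424. ] z 304.5 yaw 84.5 tilt [0.0048 0.0006] w 51.8 grip 25.0 F [ 0.2 -0.  -1.6]
[531 531 530 531 533 537 533 532 534 536 535 538 538 539 519 457 291 326
 329 329 332 322 159  54   4   7   5   0  12   1   3   4  11  11   5]
164 5.207666569895778
167 2.64596026558565
170 0.07633988503290823
173 -2.501715835088021
```

Black is centred in the hand. Moving to the last bay, beside red.

```bash
python3 -m creep '{"steps":[[[0,0,0,-0.013,0.01,0,0.4],[0,0,0,-0.022,0.02,0,0.4],[0,0,0,-0.024,0.024,0,0.4],[0,0,0,-0.024,0.024,0,0.4],[0,0,0,-0.024,0.024,0,0.4],[0,0,0,-0.024,0.024,0,0.4],[0,0,0,-0.024,0.024,0,0.4],[0,0,0,-0.024,0.024,0,0.4]]]}' >/dev/null; python3 w.py; python3 -m creep '{"steps":[[[0,0,0,-0.023,0.023,0,0.4],[0,0,0,-0.02,0.02,0,0.4],[0,0,0,-0.014,0.014,0,0.4],[0,0,0,-0.007,0.01,0,0.4],[0,0,0,0,0,0,0.4],[0,0,0,0,0,0,0.4],[0,0,0,0,0,0,0.4],[0,0,0,0,0,0,0.4]]]}' >/dev/null; python3 w.py
```

```text
t 31.05 rack [-20.7 596.5] z 299.5 yaw 84.49 tilt [-0.004   0.0012] w 51.9 grip 25.0 F [ 0.6 -0.  -1.5]
t 31.85 rack [-82.8 663.3] z 302.1 yaw 84.55 tilt [-0.0002  0.0003] w 51.9 grip 25.0 F [-0.7  0.5 -2.5]
```

```bash
python3 -m creep '{"steps":[[[0,0,0,-0.001,0.001,0.02,0.4],[0,0,0,0,0,0.025,0.4],[0,0,0,0,0,0.025,0.4],[0,0,0,0,0,0.025,0.4],[0,0,0,0,0,0.02,0.4],[0,0,0,0,0,0.012,0.4],[0,0,0,0,0,0,0.4],[0,0,0,0,0,0,0.4]]]}' >/dev/null; python3 w.py; python3 -m creep '{"steps":[[[0,0,0,0,0,0.01,0.4],[0,0,0,0,0,0.012,0.4],[0,0,0,0,0,0.01,0.4],[0,0,0,0,0,0.007,0.4],[0,0,0,0,0,0.003,0.4],[0,0,0,0,0,0,0.4],[0,0,0,0,0,0,0.4],[0,0,0,0,0,0,0.4]]]}' >/dev/null; python3 w.py
```

```text
t 32.65 rack [-84.6 665.4] z 175.7 yaw 84.51 tilt [ 0.0009 -0.0002] w 51.7 grip 25.0 F [-0.  -0.5 -1.9]
t 33.45 rack [-84.8 665.4] z 133.3 yaw 84.49 tilt [ 0.0008 -0.0002] w 51.7 grip 25.0 F [ 0.7 -0.8 -1.9]
```

```bash
python3 -m creep '{"steps":[[[0,0,0,0.001,-0.001,0.001,0.4],[0,0,0,0,0,0.001,0.4],[0,0,0,0,0,0.001,0.4],[0,0,0,0,0,0,0.4],[0,0,0,0,0,0,0.4],[0,0,0,0,0,0,0.4],[0,0,0,0,0,0,0.4],[0,0,0,0,0,0,0.4]]]}' >/dev/null; python3 w.py
```

```text
t 34.25 rack [-83.7 664.1] z 130.2 yaw 84.49 tilt [0.0002 0.    ] w 51.9 grip 25.0 F [-2.1  0.9  3.9]
```

```bash
python3 -m creep '{"steps":[[[0,0,0,0,0,0,0.7],[0,0,0,0,0,0,0.8],[0,0,0,0,0,0,0.9],[0,0,0,0,0,0,1],[0,0,0,0,0,0,1],[0,0,0,0,0,0,1],[0,0,0,0,0,-0.005,1],[0,0,0,0,0,-0.02,1]]]}' >/dev/null; python3 w.py; python3 -m creep '{"steps":[[[0,0,0,0,0,-0.02,1],[0,0,0,0,0,-0.03,1],[0,0,0,0,0,-0.03,1],[0,0,0,-0.02,-0.03,-0.01,1],[0,0,0,-0.02,-0.03,0,1],[0,0,0,-0.02,-0.03,0,1],[0,0,0,-0.02,-0.03,0,1],[0,0,0,-0.02,-0.03,0,1]]]}' >/dev/null; python3 -m creep '{"steps":[[[0,0,0,-0.02,-0.03,0,1],[0,0,0,-0.02,-0.03,0,1],[0,0,0,-0.02,-0.02,0,1],[0,0,0,-0.02,0,0,1],[0,0,0,-0.02,0,0,1],[0,0,0,0,0,0,1],[0,0,0,0,0,0,1],[0,0,0,0,0,0,1]]]}' >/dev/null; python3 w.py
python3 - <<'E'
from station import bot
import cv2
for n in("scene","top"):cv2.imwrite(f"pics/{n}9.png",bot.snapshot(n)["image"][:,:,::-1])
E
```

```text
t 35.05 rack [-83.3 662.3] z 153.2 yaw 84.49 tilt [-0.0043  0.0015] w 87.8 grip 0.0 F [-0.2  0.6 -0.2]
t 36.65 rack [-282.9  434. ] z 244.9 yaw 84.51 tilt [-0.0001  0.0007] w 87.9 grip 0.0 F [-0.3 -0.6  0.2]
```

View pics/scene9.png

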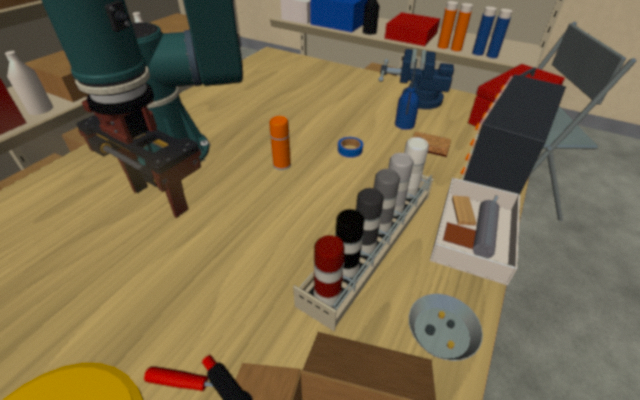

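View pics/top9.png

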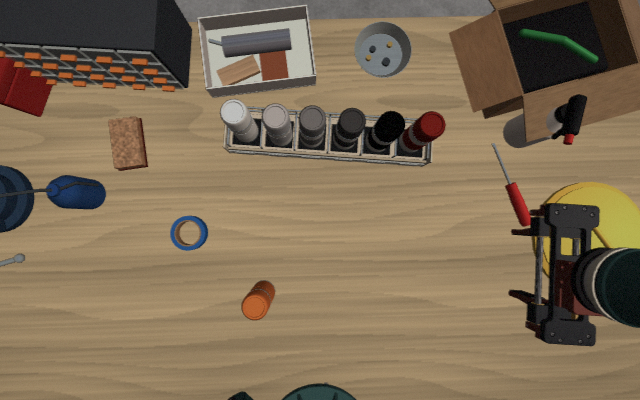

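Both views show the row upright in the rack, in the top view from (238,115) to (428,128): white, light, mid, dark, black, red. The gripper is clear and empty.

```bash
python3 -c "
from station import bot
print(bot.job_done())"
```

```text
the job is handed in; nothing more can be done
None
```

The job is handed in at about 37 s of robot time: the four cans stand upright in the rack in the order asked (white, light, mid, dark, black, red), and white and red were left where they stood.

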